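Lock the bayonet lid onto the batch pot

ROBOT

A 6-joint arm with a two-finger parallel gripper is mounted at the origin on the work surface. World frame = base frame: x ahead of the robot, y to its left, z up, the work surface at z = 0. Lengths are in m, angles in rad, forces in N, time in s.
With the tool pointing down it reaches from about 0.325 to 0.85 m from the base axis. Payload 4.4 kg.
Tool frame: the origin (TCP) lies on the centre line of the jaws, within the pads' length; the fingertips stand 8 mm ahead of it and the grasp point (between the pads) lies 11 mm behind it (arm.tip_extent is the distance from the TCP to the fingertips, in m); x points along the fingers, y is the direction in which the jaws open and shut, and the axes are right-handed (so a half turn about x gives the same grasp; the last joint's range is limited). The gripper opens to 94 mm and grips with 3 to 60 N. Pads are 16 mm wide; open, the fingers measure 119 mm over their backs; the gripper's body (75 mm by 177 mm) begins 78 mm behind the grasp point.
Start: joints at [0.99, 0.207, 1.542, -0, 1.393, -0.15], TCP at [0.24, 0.522, 0.213] pointing down, gripper open.
Joint ranges: [-2.73, 2.73], [-0.86, 2.22], [0.23, 2.46], [-1.11, 4.25], [0.08, 2.63], [-2.82, 2.82]. Speed limits (rad/s): [2.79, 2.79, 3.14, 3.14, 3.14, 3.14].

INTERFACE

Orientations are given as [roll, pitch, yaw] about the fixed x, y, z axes, in that order (R = Rz(yaw) Ry(pitch) Rx(roll)).
In Python, from plant import status, eyes, arm gives the robot as it stands.
- The arm moves only by the tool move_arm, never from a script. Its argument "series" is one flat list of numbers, 5 for each row, row after row: the shift along the world's x, y, z in units of 40 mm (1.0 is 40 mm), then the turn about the world's z in degrees, then the closure in counts, from 0 (fully open) to 255 (shut). A call has 1 to 20 rows; each row is the pose to reach, as a shift and turn from the pose commanded when the call began; what a row does not reach only later rows make up. A row lasts 1/12 s, in which the tool goes at most 41.7 mm and 7.16 degrees, less where a joint would pass 70% of its speed; a pose out of reach is approached as far as the arm can. A call with a gripper value outside its range is refused whole. The fingers move at their own pace and stop on an object; "newtons" is the grip in N (left out, the last holds). Time passes only in rows, so rows that repeat a pose let the fingers close. It gives the time, the measured TCP pose, the force and the opening at its end, in the units of the state.
- status.get_state(): the state, without advancing time (a new reading comes with each control period).
- eyes.read_camera(name): name is "scene" or "top" or "wrist"; returns the picture (384x512x3 uint8, red, green, blue); there is no depth.
- eyes.get_calibration(name): a dict with "fx", "fy", "cx", "cy" (pixels), "view" (4x4, takes a point from world to camera coordinates). Camera axes: x right, y up, looking along -z (the intrinsics and any distortion apply to the point x, -y, -z); pixel columns grow to the right and rows downward; lengths in m; the calibration is good to about 2 mm. The wrist camera is an equidistant fisheye: a pixel r from the principal point sees the ray r / f radians off the axis. A picture is of the moment at which its call begins: read the wrist's pose just before it. get_calibration takes no time and is no camera call; for the wrist camera it gives the pose at the moment of the call.
- arm.finish_job(): hands the job in, once; it reports no verdict.
The state is a dict: "t": time; "joint_positions": joint angles; "qd": joint speeds; "tau": joint torques, N m; "ee_pos": TCP position; "tool_rot": TCP orientation; "wrist_force": force on the tool from outside, world axes, zero at the start; "torque": the same for the moment, N m; "finger_gap": finger opening in m.
Only numpy, scipy, OpenCV 4.12 (cv2) and the standard library are available. Lean on these libraries where they do the work, as an engineer would, in place of code of your own. Each camera call takes 0.05 s, during which the arm holds its last target. There are 200 camera calls.

TASK

Take the steel lid by its wooden bar from the sloping drying stand and close the pot with it: let its two lugs into the slots of the collar, press down against the spring, and turn it clockwise until the bar lines up with the pour spout and the lid is locked. Then let go, and leave the other things on the counter where they are.

Things in the scene. Friction and masses are not known exactly. Their poses are not given: they have to be found in the camera images.
- lid_grip (a point): Centre of the beech handle bar of the pot's loose lid (0.28 kg). Bar 90 long (lid's x), 18 thick (y), 34 tall (z), standing on a steel disc 116 across, 8 thick: bar top 17 above this point, disc top 17 below, disc underside 25 below. z is the lid's axis, up out of the bar. At first the lid lies on the sloping stand, z square to the slope, x pointing straight up the slope.
- lid_lugs (a point): Point on the lid's axis at mid-height of its two lugs, 16 below the disc's underside, 41 below lid_grip; axes as lid_grip. The lugs are under the two ends of the bar (+x and -x), each 16 wide, 8 thick, reaching 52 from the axis, on a round plug 80 across that reaches 22 below the disc's underside. The lid works either way round.
- stand: Fixed beech drying stand, 150 x 140, about 105 high, its board sloping 32 degrees: low edge on its -x side (toward the robot), high on +x. Two pegs, 68 apart, hold the lid's lower rim and end 4 above the disc's underside. Origin at the centre of its underside, z up; at first the bar's centre is 25 toward -x and 102 above it.
- pot: Steel pot 128 across, screwed to the counter by a wooden foot 150 across; rim 110 above the counter. Origin at the centre of its underside, z up, x through the pour spout on its side (tip about 92 from the axis). Below the collar the lugs turn 80 degrees clockwise (from above) to firm stops, where the bar lies along the pot's x, in line with the spout; the other way is blocked.
- pot_slots (a point): Centre of the pot's mouth at rim height. z up, x along the line through the two slots, 80 degrees counter-clockwise (from above) of the pot's x. The flat collar, 8 thick, has a hole 86 across and two opposite slots, 24 wide, that let the lugs through. The lugs can turn once the disc's underside is less than 4 above the rim; it can go down until the disc meets the rim.
- follower (a joint): Spring-loaded steel disc inside the pot's mouth, m pushed down: 0 free (top 8 below the rim, the lid laid loosely in the slots then has its underside 14 above the rim), 0.010 with the lid locked, 0.014 with the lid pressed onto the rim. It pushes up with 4.5 N at 0, 9.5 N at 0.010, 11.5 N at 0.014, and holds the locked lid's lugs up against the collar.
- mold: Wooden loaf mold, 270 x 100 x 80, open box with four steel spring clips over its walls. A bystander; origin at the centre of its underside.
- liner: Green silicone liner, open box 200 x 75 x 60. A bystander; origin at the centre of its underside.
- bowl: Glass bowl, 150 across, 70 high. A bystander; origin at the centre of its underside.
- funnel: White plastic funnel standing mouth down, 120 across, 110 high. A bystander; origin at the centre of its underside.
- paddle: Beech stirring paddle lying flat, about 190 long, 42 wide, 10 thick. A bystander; origin at the centre of its underside.
- jar: Closed amber glass jar, 72 across, 110 high. A bystander; origin at the centre of its underside.
- jug: White mug-shaped jug, 84 across, 100 high. A bystander; origin at the centre of its underside.
Mind the look-alikes: they are no part of the job. What is shaped like the part that bears lid_grip but green is not meant.

How it is judged:
By the outcome, as a careful person would: the job done as asked, in the order asked, and still so for the second after the job is handed in, with the robot touching nothing.
It also fails if it takes over 46 s, if anything falls off the work surface, if the arm or the gripper's body presses on something with over 40 N, if the wrist force passes 120 N, or if a joint passes its speed limit or range.

## Working session

There is one attempt and no reset: what is moved stays moved. The work goes in short steps, Python scripts to look and compute and a tool call to move; the robot and the scene stay as the last step left them, time stands still between calls to the robot, and variables do not carry over. Pictures are saved under pics/ and viewed, about 8 in all and at most 12, crops included, and the job is handed in when it is done.

Besides the shell and the picture viewer there is one more tool, called after "Request:" by a JSON object that holds its "fn" and its "kwargs". move_arm: Moves the arm, as the interface text tells. Its arguments: {"type":"object","properties":{"series":{"type":"array"},"newtons":{"type":"number"}},"required":["series"]}

```bash
mkdir -p pics; cat > h.py <<'E'
import numpy as np, cv2
from plant import status, eyes, arm
def grab(n,tag):
    c=eyes.get_calibration(n); im=eyes.read_camera(n); cv2.imwrite(f'pics/{tag}.png',im[:,:,::-1]); np.save(f'pics/{tag}.npy',im)
    np.savez(f'pics/{tag}_c.npz',**{k:np.array(v) for k,v in c.items() if not isinstance(v,str)}); return im,c
def ray(c,u,v,fish=False):
    V=np.array(c['view']); x=(u-c['cx'])/c['fx']; y=(v-c['cy'])/c['fy']
    if fish:
        r=np.hypot(x,y); s=np.sin(r)/r if r>1e-9 else 1; d=np.array([x*s,-y*s,-np.cos(r)])
    else: d=np.array([x,-y,-1.])
    R=V[:3,:3]; return -R.T@V[:3,3], R.T@d/np.linalg.norm(d)
def onz(c,u,v,z,fish=False):
    o,d=ray(c,u,v,fish); return o+d*(z-o[2])/d[2]
def proj(c,p,fish=False):
    V=np.array(c['view']); q=V[:3,:3]@np.array(p)+V[:3,3]; a=np.array([q[0],-q[1],-q[2]])
    if fish:
        t=np.arctan2(np.hypot(a[0],a[1]),a[2]); n=np.hypot(a[0],a[1]); x,y=a[:2]/n*t
    else: x,y=a[:2]/a[2]
    return np.array([c['cx']+c['fx']*x,c['cy']+c['fy']*y])
E
python3 - <<'E'
from h import *
for n in ['scene','top']:
    im,c=grab(n,n+'0'); print(n,c)
print(status.get_state())
a=cv2.imread('pics/scene0.png');b=cv2.imread('pics/top0.png')
E
```

```text
scene {'fx': 382.1707068901001, 'fy': 382.1707068901001, 'cx': 252.40683045092248, 'cy': 192.71792348269085, 'view': array([[-0.66501616,  0.74669364,  0.0142168 ,  0.34099006],
       [-0.46847043, -0.43190065,  0.7707122 ,  0.17803354],
       [ 0.58162614,  0.50587591,  0.6370248 , -1.4010814 ],
       [ 0.        ,  0.        ,  0.        ,  1.        ]])}
top {'fx': 487.65010782765455, 'fy': 487.65010782765455, 'cx': 257.8785389433734, 'cy': 196.3097246850489, 'view': array([[-5.12405892e-05, -9.99972723e-01,  7.38580995e-03,
         2.05722664e-02],
       [ 9.80567830e-01,  1.39870725e-03,  1.96175366e-01,
        -5.55650808e-01],
       [-1.96180346e-01,  7.25233978e-03,  9.80541012e-01,
        -1.39330092e+00],
       [ 0.00000000e+00,  0.00000000e+00,  0.00000000e+00,
         1.00000000e+00]])}
{'t': 0.1, 'joint_positions': array([ 9.89464321e-01,  2.07366890e-01,  1.54278941e+00,  1.56372874e-05,
        1.39351869e+00, -1.50471600e-01]), 'qd': array([-0.00018377, -0.00164678, -0.00281891,  0.00026175, -0.00038273,
       -0.00170928]), 'tau': array([-3.21524431e-04, -3.71864784e+01, -2.82290393e+01,  6.99933129e-02,
        3.11704469e-02, -3.17413492e-05]), 'ee_pos': array([0.239745  , 0.52185041, 0.21239898]), 'tool_rot': array([-1.72865684,  1.56871394, -2.15952002]), 'wrist_force': array([-0.3464466 ,  0.53985501,  1.05018132]), 'torque': array([-0.02771765, -0.02341146, -0.02554879]), 'finger_gap': 0.09422750953576897}
```

View pics/scene0.png

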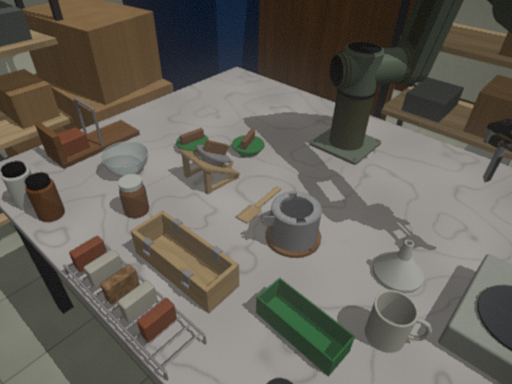

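View pics/top0.png

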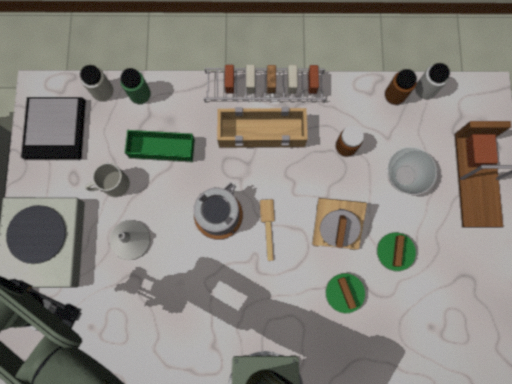

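The scene shows the steel lid on the tan stand at top (340,229) / scene (212,155). Its look-alikes are two green lids, at top (397,251) and (346,292), scene (192,142) and (248,144). The pot is at top (218,210). By the description I choose the steel lid on the stand, and I'll check it in a crop.

```bash
python3 - <<'E'
from h import *
a=cv2.imread('pics/top0.png');b=cv2.imread('pics/scene0.png')
z=lambda i,x,y,w,h,W:cv2.resize(i[y:y+h,x:x+w],(W,300),interpolation=cv2.INTER_CUBIC)
m=np.vstack([np.hstack([z(a,180,170,75,75,300),z(a,305,190,75,75,300)]),np.hstack([z(b,255,180,75,75,300),z(b,175,130,75,75,300)])])
cv2.imwrite('pics/crop1.png',m)
c=eyes.get_calibration('top')
for u,v,zz in [(218,208,.11),(342,231,.12),(340,228,.08),(269,255,0),(165,146,.06),(129,240,0)]: print(u,v,onz(c,u,v,zz).round(3))
E
```

```text
218 208 [0.511 0.135 0.11 ]
342 231 [ 0.444 -0.214  0.12 ]
340 228 [ 0.458 -0.216  0.08 ]
269 255 [ 0.386 -0.013  0.   ]
165 146 [0.709 0.301 0.06 ]
129 240 [0.431 0.41  0.   ]
```

View pics/crop1.png

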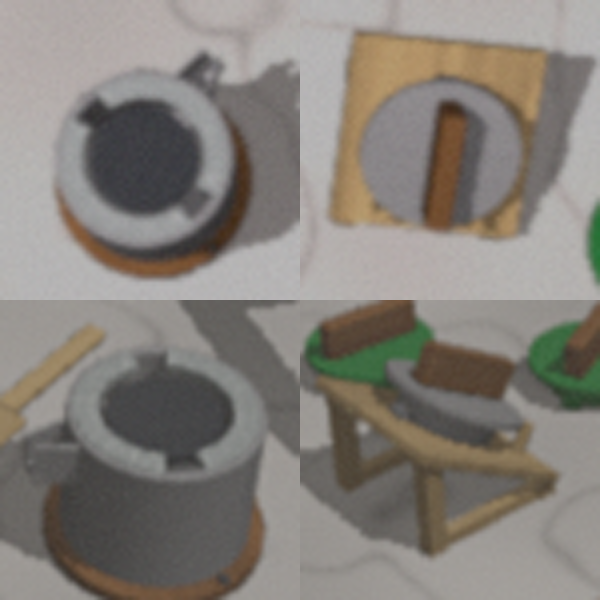

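The crop confirms the choice: a grey disc with a brown bar on the tan stand. The pot has dark slots at top px ≈(204,198) and (229,221), and its spout is at (231,187). Next I'll go above the pot for a wrist picture.

Request:
{"fn": "move_arm", "kwargs": {"series": [6,-9.5,2.5,0,0,6,-9.5,2.5,0,0,6,-9.5,2.5,0,0,6,-9.5,2.5,0,0,6,-9.5,2.5,0,0,6,-9.5,2.5,0,0,6,-9.5,2.5,0,0,6,-9.5,2.5,0,0,6,-9.5,2.5,0,0,6,-9.5,2.5,0,0,6,-9.5,2.5,0,0,6,-9.5,2.5,0,0,6,-9.5,2.5,0,0,6,-9.5,2.5,0,0]}}

```text
t: 1.27
ee_pos: [0.4795, 0.1426, 0.3127]
tool_rot: [-3.031, 1.569, 2.821]
wrist_force: [-0.1, -0.6, -0.1]
finger_gap: 0.0943
```

```bash
python3 - <<'E'
from h import *
from scipy.spatial.transform import Rotation as Ro
s=status.get_state(); print(s['t'],s['ee_pos'],s['joint_positions'].round(3)); print(Ro.from_euler('xyz',s['tool_rot']).as_matrix().round(3))
im,c=grab('wrist','w1'); print(c)
E
```

```text
1.2667 [0.4795428  0.14263671 0.31273741] [ 1.150e-01 -1.500e-02  1.580e+00  1.000e-03  1.578e+00 -1.024e+00]
[[-0.002  0.418  0.908]
 [ 0.001  0.908 -0.418]
 [-1.    -0.    -0.002]]
{'fx': 297.3186396354542, 'fy': 297.3186396354542, 'cx': 252.7544611827592, 'cy': 189.64790372941405, 'view': array([[ 4.18494509e-01,  9.08218937e-01, -8.41764707e-04,
        -3.29861479e-01],
       [-8.69784548e-01,  4.00517369e-01, -2.88202495e-01,
         4.18240164e-01],
       [-2.61413823e-01,  1.21343316e-01,  9.57569117e-01,
        -3.80519761e-01],
       [ 0.00000000e+00,  0.00000000e+00,  0.00000000e+00,
         1.00000000e+00]])}
```

View pics/w1.png

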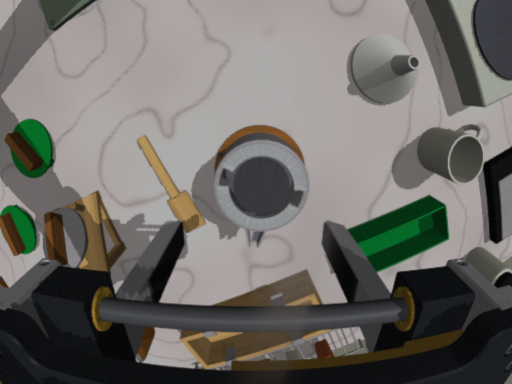

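The wrist view shows the pot mouth at (262,185), the slots at (225,171) and (300,198), and the spout at (256,238). I'll rectify to the rim plane and measure there, in the top view too.

```bash
cat >> h.py <<'E'
def rect(im,c,cx,cy,z,half,res=.0005,fish=False):
    n=int(2*half/res)+1; g=np.linspace(-half,half,n)
    X=cx+g; Y=cy+g   # col -> +x , row -> +y
    V=np.array(c['view']); P=np.stack(np.broadcast_arrays(X[None,:],Y[:,None],np.full((n,n),z)),-1)
    q=P@V[:3,:3].T+V[:3,3]; a=np.stack([q[...,0],-q[...,1]],-1)/-q[...,2:]
    if fish:
        r=np.linalg.norm(a,axis=-1,keepdims=True); a=a*np.arctan(r)/np.maximum(r,1e-9)
    u=(c['cx']+c['fx']*a[...,0]).astype('f4'); v=(c['cy']+c['fy']*a[...,1]).astype('f4')
    return cv2.remap(im,u,v,cv2.INTER_CUBIC)
E
python3 - <<'E'
from h import *
def ld(t): return np.load(f'pics/{t}.npy'), {k:v for k,v in np.load(f'pics/{t}_c.npz').items()}
out=[]
for t,f in [('w1',True),('top0',False)]:
    im,c=ld(t); r=rect(im,c,.511,.135,.11,.1,fish=f); out.append(r)
    hsv=cv2.cvtColor(r,cv2.COLOR_RGB2HSV); g=cv2.cvtColor(r,cv2.COLOR_RGB2GRAY)
    m=((g>85)&(g<150)&(hsv[...,1]<60)).astype('u1')
    dark=(g<85).astype('u1')
    # hole: dark region near centre
    n,l,s,ce=cv2.connectedComponentsWithStats(dark); k=l[200,200]; print(t,'hole px',s[k],ce[k]*.0005-.1+[.511,.135])
    mm=(l==k).astype('u1'); op=cv2.morphologyEx(mm,cv2.MORPH_OPEN,cv2.getStructuringElement(2,(81,81)))
    ct=max(cv2.findContours(op,0,1)[0],key=cv2.contourArea); print('circle',cv2.fitEllipse(ct))
    rest=((mm>0)&(cv2.dilate(op,np.ones((5,5),'u1'))==0)).astype('u1')
    n,l,s,ce=cv2.connectedComponentsWithStats(rest)
    for i in range(1,n):
        if s[i,4]>60: print('  slot',s[i,4],(ce[i]*.0005-.1+[.511,.135]).round(4))
cv2.imwrite('pics/rect1.png',np.hstack(out)[:,:,::-1].copy())
E
```

```text
w1 hole px [  103   119   176   191 24304] [0.50703884 0.14182071]
circle ((192.06503295898438, 213.24609375), (164.43405151367188, 169.375), 130.57167053222656)
  slot 913 [0.4738 0.1043]
  slot 862 [0.5396 0.1797]
top0 hole px [  115   135   162   170 20818] [0.50936296 0.14358846]
circle ((194.3602752685547, 214.79953002929688), (150.55218505859375, 164.5366973876953), 129.06161499023438)
  slot 738 [0.5403 0.1785]
```

View pics/rect1.png

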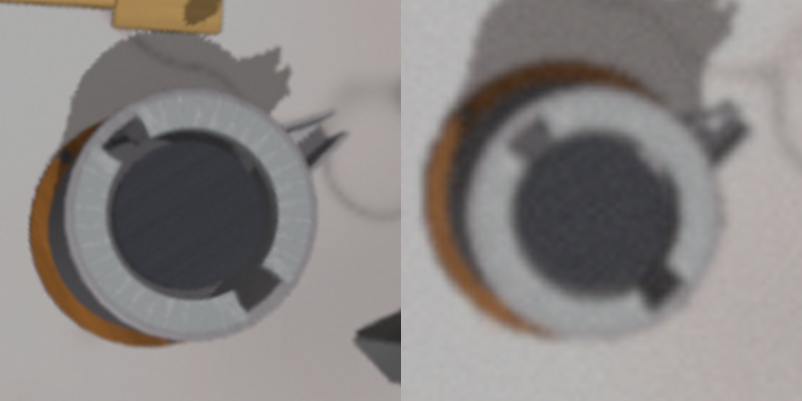

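Pot axis ≈(0.507,0.1415), slot line at 49°, spout at −31°, and these agree with the 80° in the description. Now I'll look at the lid from above the stand.

Request:
{"fn": "move_arm", "kwargs": {"series": [-1.75,-8.8,-1,20,0,-1.75,-8.8,-1,20,0,-1.75,-8.8,-1,20,0,-1.75,-8.8,-1,20,0,-1.75,-8.8,-1,20,0,-1.75,-8.8,-1,20,0,-1.75,-8.8,-1,20,0,-1.75,-8.8,-1,20,0,-1.75,-8.8,-1,20,0,-1.75,-8.8,-1,20,0,-1.75,-8.8,-1,20,0,-1.75,-8.8,-1,20,0]}}

```text
t: 2.32
ee_pos: [0.4103, -0.2078, 0.273]
tool_rot: [1.983, 1.569, 1.902]
wrist_force: [0.4, 0.3, 0.6]
finger_gap: 0.094
```

```bash
python3 - <<'E'
from h import *
from scipy.spatial.transform import Rotation as Ro
s=status.get_state(); print(s['t'],s['ee_pos'],s['joint_positions'].round(3)); print(Ro.from_euler('xyz',s['tool_rot']).as_matrix().round(3))
im,c=grab('wrist','w2')
u,v=proj(c,[.444,-.214,.11],True).astype(int); print(u,v)
x0,y0=max(u-80,0),max(v-60,0)
cv2.imwrite('pics/w2c.png',cv2.resize(im[y0:y0+120,x0:x0+160,::-1],(800,600),interpolation=cv2.INTER_CUBIC)); print(x0,y0)
E
```

```text
2.3167 [ 0.41028876 -0.20776408  0.27297853] [-6.580e-01 -8.700e-02  1.729e+00  1.000e-03  1.502e+00 -2.149e+00]
[[-0.001  0.08   0.997]
 [ 0.002  0.997 -0.08 ]
 [-1.     0.002 -0.001]]
249 204
169 144
```

View pics/w2c.png

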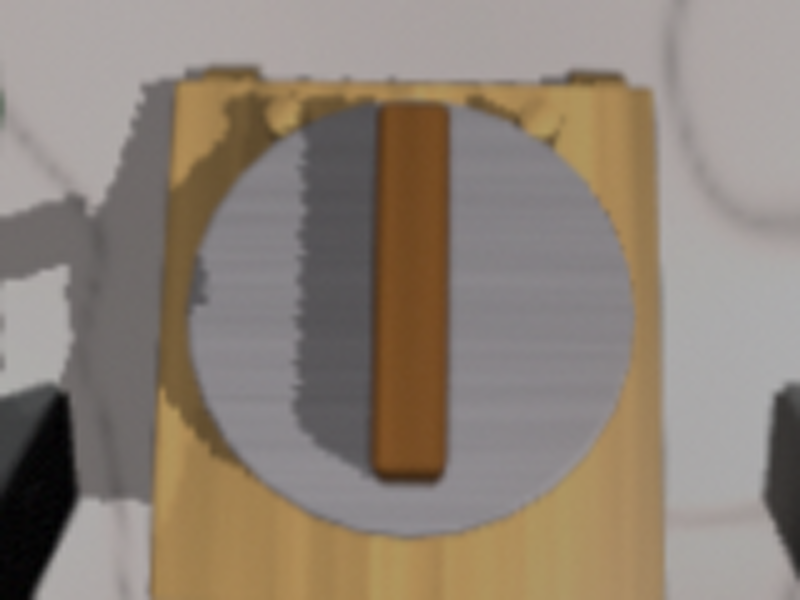

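The crop shows the bar almost upright in the picture, with top-face corners (380,103), (449,103), (373,470) and (446,470) in crop pixels. The pegs are at the low edge. I'll fit the position and yaw from these corners.

```bash
python3 - <<'E'
from h import *
from scipy.optimize import least_squares
c={k:v for k,v in np.load('pics/w2_c.npz').items()}
px=np.array([[380,103],[449,103],[373,471],[446,471]])/5.+[169,144]-.4
L=np.array([[-45,9,17],[-45,-9,17],[45,9,17],[45,-9,17]])/1e3
V=c['view']; print('img right in world',V[0,:3].round(2))
def w(p,L,th=np.radians(32)):
    x=np.array([np.cos(th)*np.cos(p[3]),np.cos(th)*np.sin(p[3]),np.sin(th)]); y=np.array([-np.sin(p[3]),np.cos(p[3]),0]); return p[:3]+L@np.array([x,y,np.cross(x,y)])
for sgn in (1,-1):
  for free in (0,1):
    LL=L*[1,sgn,1]
    def f(q):
        p=np.array([q[0],q[1],q[2] if free else .102,q[3]]); return (np.array([proj(c,a,True) for a in w(p,LL)])-px).ravel()
    r=least_squares(f,[.444,-.214,.102,0],x_scale=[.01,.01,.01,.1]); print(sgn,free,r.x[:3].round(4),np.degrees(r.x[3]).round(2),r.fun.round(2))
# cross-check with top view: centroid of brown bar top
t=np.load('pics/top0.npy')[205:255,325:360]; hsv=cv2.cvtColor(t,cv2.COLOR_RGB2HSV); m=(hsv[...,0]<13)&(hsv[...,1]>110)&(hsv[...,2]<150); y,x=np.nonzero(m)
print('top bar px',x.mean()+325,y.mean()+205,m.sum()); ct={k:v for k,v in np.load('pics/top0_c.npz').items()}
print('pred',proj(ct,[.444,-.214,.11]))
E
```

```text
img right in world [0.08 1.   0.  ]
1 0 [ 0.4457 -0.2126  0.6052] -5.49 [ 14.37  -0.32 -14.31  -0.54  15.18   0.82 -15.25   0.6 ]
1 1 [ 0.4574 -0.2137  0.0681] -5.49 [ 13.65   3.07 -13.69   2.87  14.48  -2.72 -14.44  -2.92]
-1 0 [ 0.4455 -0.2126  0.102 ] -5.41 [-0.56 -0.66  0.53 -0.46 -0.6   0.49  0.63  0.69]
-1 1 [ 0.4476 -0.2128  0.096 ] -5.41 [-0.44 -0.    0.39  0.19 -0.45 -0.19  0.49  0.01]
top bar px 341.52 228.12 25
pred [341.40349808 231.44314102]
```

Request:
{"fn": "move_arm", "kwargs": {"series": [0.89,-0.12,-3.2,-1,110,0.89,-0.12,-3.2,-1,110,0.89,-0.12,-3.2,-1,110,0.89,-0.12,-3.2,-1,110,0.89,-0.12,-3.2,-1,110,0.89,-0.12,-3.5,-1,110,0.89,-0.12,-3.8,-1,110,0.89,-0.12,-4.0,-1,110,0.89,-0.12,-4.2,-1,110,0.89,-0.12,-4.35,-1,110,0.89,-0.12,-4.35,-1,110], "newtons": 20}}

```text
t: 3.28
ee_pos: [0.4455, -0.2139, 0.0992]
tool_rot: [2.641, 1.57, 2.542]
wrist_force: [0.1, 0.1, 0.6]
finger_gap: 0.0535
```

Request:
{"fn": "move_arm", "kwargs": {"series": [0,0,0,0,255,0,0,0,0,255,0,0,0,0,255,0,0,0,0,255,0,0,0,0,255,0,0,0,0,255], "newtons": 30}}

```text
t: 3.78
ee_pos: [0.4461, -0.2136, 0.0998]
tool_rot: [1.249, 1.569, 1.149]
wrist_force: [1.4, -0.2, 1.7]
finger_gap: 0.0176
```

Request:
{"fn": "move_arm", "kwargs": {"series": [-0.13,0.01,0.21,0,255,-0.26,0.02,0.42,0,255,-0.39,0.04,0.63,0,255,-0.53,0.05,0.85,0,255,-0.66,0.06,1.06,0,255,-0.8,0.08,1.27,0,255,-0.8,0.08,2.5,0,255,-0.8,0.08,2.5,0,255,-0.8,0.08,2.5,0,255]}}

```text
t: 4.53
ee_pos: [0.4157, -0.213, 0.2036]
tool_rot: [-0.57, 1.562, -0.67]
wrist_force: [0.3, -0.3, -2.8]
finger_gap: 0.0178
```

```bash
python3 - <<'E'
from h import *
im,c=grab('scene','s2'); im2,c2=grab('top','t2'); w,cw=grab('wrist','w3'); s=status.get_state();print(s['ee_pos'],s['wrist_force'],s['torque'],s['finger_gap'])
u,v=proj(c,s['ee_pos']).astype(int); u2,v2=proj(c2,[.6,-.02,0]).astype(int); print(u,v,u2,v2)
x0,y0=max(u-50,0),max(v-40,0)
a=cv2.resize(im[y0:y0+100,x0:x0+100,::-1],(400,400),interpolation=cv2.INTER_CUBIC)
b=cv2.resize(w[:,:,::-1],(400,300)); b=np.vstack([b,np.zeros((100,400,3),'u1')])
cv2.imwrite('pics/v3.png',np.hstack([a,b]))
for u,v,z in [(235,147,.08),(300,147,.08),(267,200,.01),(262,222,.01),(274,215,.01)]: print(u,v,onz(c2,u,v,z).round(3))
E
```

```text
[ 0.41273459 -0.21049338  0.19817359] [-0.89493336  0.33348659 -2.5950038 ] [-0.00097829 -0.00284982  0.02882893] 0.01798310375501746
222 116 270 185
235 147 [0.7   0.089 0.08 ]
300 147 [ 0.701 -0.104  0.08 ]
267 200 [ 0.553 -0.007  0.01 ]
262 222 [0.485 0.008 0.01 ]
274 215 [ 0.507 -0.028  0.01 ]
```

View pics/v3.png

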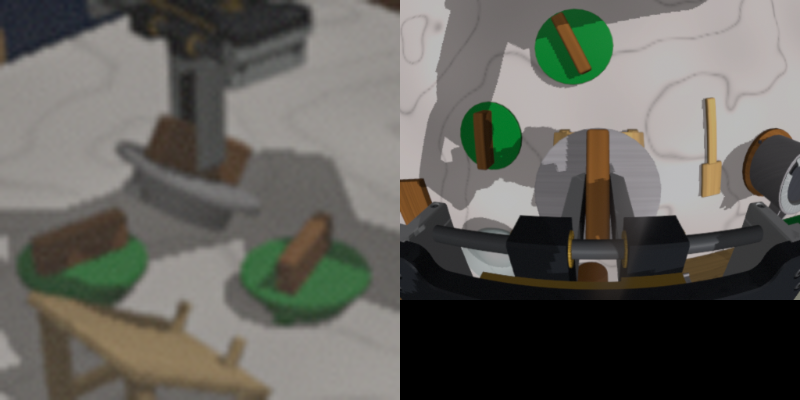

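The lid is held securely, still tilted by 32°. There is free counter around (0.60,−0.09). I'll level the lid there by pressing its low lug lightly onto the counter, then regrip it upright.

Request:
{"fn": "move_arm", "kwargs": {"series": [1,0.6,0.7,0,255,2,1.2,0.7,0,255,2.8,1.8,0.7,0,255,3.6,2.4,0.7,0,255,4.2,2.8,0.7,0,255,4.7,3,0.7,0,255,4.7,3,0.7,0,255,4.7,3,0,0,255,4.7,3,-1,0,255,4.7,3,-2,0,255,4.7,3,-2.6,0,255,4.7,3,-2.8,0,255,4.7,3,-3.0,0,255,4.7,3,-3.0,0,255,4.7,3,-3.0,0,255], "newtons": 20}}

```text
t: 5.93
ee_pos: [0.6026, -0.0917, 0.0806]
tool_rot: [-0.252, 1.569, -0.351]
wrist_force: [0.5, -1.1, -1.4]
finger_gap: 0.0182
```

Request:
{"fn": "move_arm", "kwargs": {"series": [0,0,-0.1,0,255,0,0,-0.2,0,255,0,0,-0.3,0,255,0,0,-0.4,0,255,0,0,-0.48,0,255,0,0,-0.54,0,255,0,0,-0.6,0,255,0,0,-0.6,0,255]}}

```text
t: 6.6
ee_pos: [0.6074, -0.0919, 0.0603]
tool_rot: [-0.058, 1.558, -0.157]
wrist_force: [2.8, 1.1, 8.5]
finger_gap: 0.0177
```

Request:
{"fn": "move_arm", "kwargs": {"series": [0,0,-0.06,0,255,0,0,-0.12,0,255,0,0,-0.18,0,255,0,0,-0.24,0,255,0,0,-0.3,0,255,0,0,-0.3,0,255,0,0,-0.3,0,255], "newtons": 12}}

```text
t: 7.18
ee_pos: [0.6112, -0.0924, 0.0503]
tool_rot: [-0.054, 1.55, -0.154]
wrist_force: [8.1, 1.2, 10.3]
finger_gap: 0.0182
```

```bash
python3 - <<'E'
from h import *
im,c=grab('scene','s4'); s=status.get_state();print(s['t'],s['ee_pos'],s['wrist_force'],s['finger_gap'])
u,v=proj(c,s['ee_pos']).astype(int); x0,y0=max(u-50,0),max(v-40,0)
a=cv2.resize(im[y0:y0+90,x0:x0+100,::-1],(600,540),interpolation=cv2.INTER_CUBIC); cv2.imwrite('pics/v4.png',a)
E
```

```text
7.2333 [ 0.61119983 -0.09242785  0.050302  ] [ 6.87009984  2.43046216 10.36834369] 0.018182410836788242
```

View pics/v4.png

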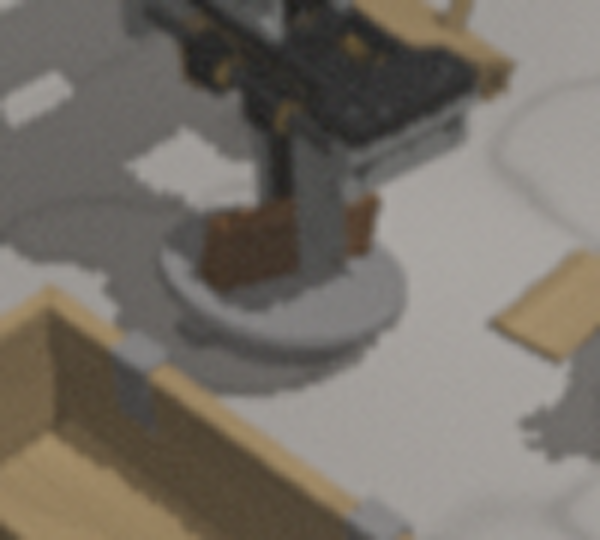

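The lid is almost level. I'll go a little lower, open so it settles on its plug, then rise and look.

Request:
{"fn": "move_arm", "kwargs": {"series": [0.08,0,-0.08,0,255,0.15,0,-0.14,0,255,0.15,0,-0.2,0,255,0.15,0,-0.2,0,110,0.15,0,-0.1,0,110,0.15,0,-0.1,0,110,0.15,0,-0.1,0,110,0.15,0,-0.1,0,110,0.15,0,1,0,60,-0.5,0,2,0,0,-1,0,3,0,0,-1,0,4,0,0,-1,0,4,0,0,-1,0,4,0,0]}}

```text
t: 8.4
ee_pos: [0.5641, -0.092, 0.2082]
tool_rot: [-0.216, 1.562, -0.315]
wrist_force: [0.6, -0.5, -0.2]
finger_gap: 0.0879
```

```bash
python3 - <<'E'
from h import *
from scipy.spatial.transform import Rotation as Ro
s=status.get_state(); print(s['t'],s['ee_pos'],s['wrist_force']); print(Ro.from_euler('xyz',s['tool_rot']).as_matrix().round(3)[:,1])
im,c=grab('wrist','w5'); u,v=proj(c,[.61,-.092,.05],True).astype(int)
x0,y0=max(u-80,0),max(v-60,0); print(x0,y0)
cv2.imwrite('pics/w5c.png',cv2.resize(im[y0:y0+120,x0:x0+160,::-1],(800,600),interpolation=cv2.INTER_CUBIC))
r=rect(im,c,.61,-.092,.064,.07,fish=True); hsv=cv2.cvtColor(r,cv2.COLOR_RGB2HSV); m=((hsv[...,0]<16)&(hsv[...,1]>110)).astype('u1')
m=cv2.morphologyEx(m,cv2.MORPH_OPEN,np.ones((9,9),'u1'))
n,l,st,ce=cv2.connectedComponentsWithStats(m); k=1+st[1:,4].argmax(); print(st[k],(ce[k]*.0005-.07+[.61,-.092]).round(4))
print(cv2.minAreaRect(max(cv2.findContours((l==k).astype('u1'),0,1)[0],key=cv2.contourArea)))
E
```

```text
8.4 [ 0.56410164 -0.09203813  0.2081528 ] [ 0.64795968 -0.4533279  -0.20060996]
[ 0.099  0.995 -0.002]
176 153
[  85  113  182   48 5963] [ 0.6275 -0.0939]
((174.61386108398438, 136.1386260986328), (33.433250427246094, 182.88783264160156), 84.2894058227539)
```

View pics/w5c.png

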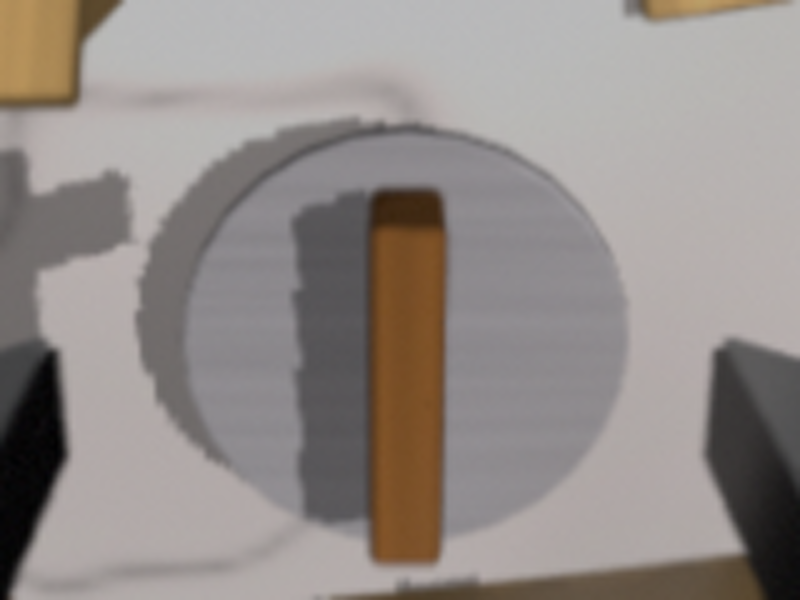

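The lid sits flat on the counter, with the bar's top face at (374,228), (444,228), (372,560) and (440,560) in crop pixels. I'll fit the pose.

```bash
python3 - <<'E'
from h import *
from scipy.optimize import least_squares
c={k:v for k,v in np.load('pics/w5_c.npz').items()}
px=np.array([[374,228],[444,228],[372,561],[440,561]])/5.+[176,153]-.4
L=np.array([[-45,-9,17],[-45,9,17],[45,-9,17],[45,9,17]])/1e3
def w(p):
    x=np.array([np.cos(p[3]),np.sin(p[3]),0]); y=np.array([-x[1],x[0],0]); return p[:3]+L@np.array([x,y,[0,0,1]])
for free in (0,1):
    f=lambda q:(np.array([proj(c,a,True) for a in w([q[0],q[1],q[2] if free else .047,q[3]])])-px).ravel()
    r=least_squares(f,[.62,-.09,.047,0],x_scale=[.01,.01,.01,.1]); print(free,r.x[:3].round(4),np.degrees(r.x[3]).round(2),r.fun.round(2))
E
```

```text
0 [ 0.6299 -0.0938  0.0556] -5.84 [-1.03 -0.95  1.04 -0.91 -0.47  1.17  0.47  1.18]
1 [ 0.635  -0.0942  0.0356] -5.85 [-0.75  0.09  0.74  0.13 -0.23 -0.13  0.24 -0.11]
```

```bash
python3 - <<'E'
from h import *
c={k:v for k,v in np.load('pics/w5_c.npz').items()}; im=np.load('pics/w5.npy')
P=[onz(c,176+u/5-.4,153+v/5-.4,.030,True)[:2] for u,v in [(407,129),(186,330),(628,330),(230,215),(580,210),(250,470),(570,470),(205,410),(612,405),(330,527),(490,524)]]
P=np.array(P); A=np.c_[2*P,np.ones(len(P))]; s=np.linalg.lstsq(A,(P**2).sum(1),rcond=None)[0]; print(s[:2],np.sqrt(s[2]+s[0]**2+s[1]**2)); print((np.linalg.norm(P-s[:2],axis=1)*1e3).round(1))
E
```

```text
[ 0.62968373 -0.09327839] 0.05670707514708191
[57.4 57.1 56.7 56.8 56.2 55.4 56.6 56.2 56.2 57.7 57.5]
```

Request:
{"fn": "move_arm", "kwargs": {"series": [1.65,-0.04,-2.5,0,80,1.65,-0.04,-2.5,0,80,1.65,-0.04,-2.5,0,80,1.65,-0.04,-2.5,0,80,1.65,-0.04,-2.9,0,80,1.65,-0.04,-3.3,0,80,1.65,-0.04,-3.7,0,80,1.65,-0.04,-3.95,0,80,1.65,-0.04,-4.12,0,80,1.65,-0.04,-4.12,0,80,1.65,-0.04,-4.12,0,80], "newtons": 40}}

```text
t: 9.37
ee_pos: [0.6275, -0.0927, 0.0388]
tool_rot: [3.114, 1.571, 3.015]
wrist_force: [-0.1, -0.4, 1.0]
finger_gap: 0.0646
```

Request:
{"fn": "move_arm", "kwargs": {"series": [0.06,-0.02,0.08,0,80,0.06,-0.02,0.08,0,80,0.06,-0.02,0.08,0,255,0.06,-0.02,0.08,0,255,0.06,-0.02,0.08,0,255,0.06,-0.02,0.08,0,255,0.06,-0.02,0.08,0,255,0.06,-0.02,0.08,0,255,0.06,-0.02,0.08,0,255]}}

```text
t: 10.12
ee_pos: [0.6301, -0.0935, 0.0418]
tool_rot: [2.97, 1.571, 2.871]
wrist_force: [0.1, -0.4, 0.2]
finger_gap: 0.0216
```

Request:
{"fn": "move_arm", "kwargs": {"series": [0,0,0,0,255,0,0,0,0,255,0,0,0,0,255,0,0,0.3,0,255,0,0,0.7,0,255,0,0,1.3,0,255,0,0,2,0,255,0,0,2.8,0,255,0,0,3.6,0,255,0,0,4.25,0,255,0,0,4.25,0,255], "newtons": 40}}

```text
t: 11.03
ee_pos: [0.634, -0.0945, 0.22]
tool_rot: [-0.173, 1.557, -0.271]
wrist_force: [1.5, -0.5, -1.6]
finger_gap: 0.0177
```

Request:
{"fn": "move_arm", "kwargs": {"series": [-0.3,0.55,0,5,255,-0.6,1.1,0,10,255,-0.9,1.7,0,15,255,-1.2,2.3,0,20,255,-1.5,2.9,0,25,255,-1.8,3.5,0,30,255,-2.1,4.1,0,35,255,-2.4,4.7,0,40,255,-2.7,5.2,0,45,255,-2.9,5.6,0,50,255,-3.08,5.88,0,54,255,-3.08,5.88,0,55,255,-3.08,5.88,0,55,255,-3.08,5.88,0,55,255]}}

```text
t: 12.2
ee_pos: [0.5067, 0.141, 0.2109]
tool_rot: [2.793, 1.569, -2.631]
wrist_force: [0.5, 0.6, -1.6]
finger_gap: 0.0177
```

```bash
python3 - <<'E'
from h import *
from scipy.spatial.transform import Rotation as Ro
s=status.get_state(); print(s['t'],s['ee_pos'],s['wrist_force'],s['finger_gap']); y=Ro.from_euler('xyz',s['tool_rot']).as_matrix()[:,1]; print(y.round(3),'bar ang',np.degrees(np.arctan2(y[1],y[0]))-90)
im,c=grab('wrist','w6'); im2,c2=grab('top','t6'); ims,cs=grab('scene','s6')
a=cv2.resize(im[:,:,::-1],(400,300)); z=lambda i,x,y:cv2.resize(i[y:y+75,x:x+100,::-1],(400,300),interpolation=cv2.INTER_CUBIC)
u,v=proj(c2,s['ee_pos']).astype(int);U,W=proj(cs,s['ee_pos']).astype(int); print(u,v,U,W)
cv2.imwrite('pics/v6.png',np.vstack([np.hstack([a,z(im2,u-50,v-35)]),np.hstack([z(ims,U-50,W-35),z(ims,U-50,W)])]))
E
```

```text
12.2 [0.50668491 0.14101889 0.2108892 ] [ 0.50357661  0.57753814 -1.60212192] 0.01767487181917
[-0.757  0.653  0.   ] bar ang 49.22620391207573
212 202 300 174
```

View pics/v6.png

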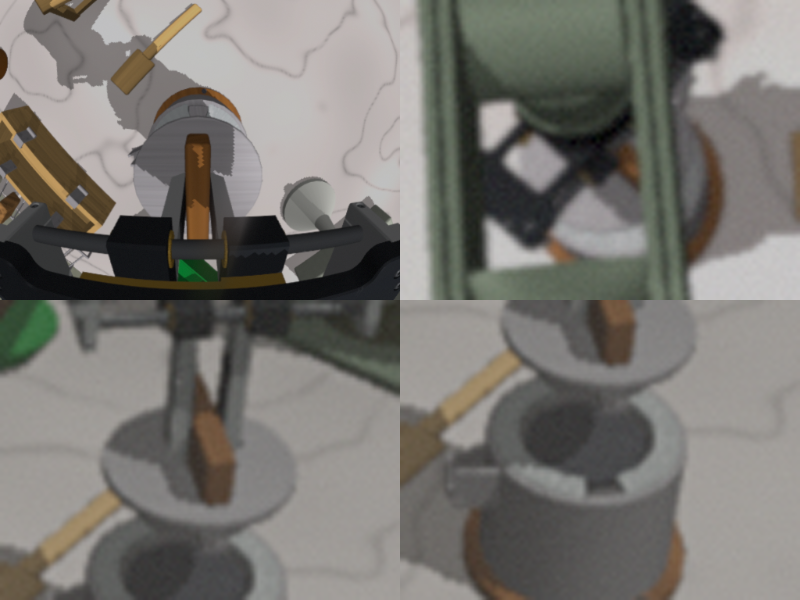

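The lid hangs level over the pot, with its bar end in line with the slot. I'll lower it to just above the lugs' entry, then slowly in.

Request:
{"fn": "move_arm", "kwargs": {"series": [0.01,0.01,-0.4,0,255,0.01,0.01,-0.8,0,255,0.01,0.01,-1.1,0,255,0.01,0.01,-1.3,0,255,0.01,0.01,-1.42,0,255,0.01,0.01,-1.5,0,255,0.01,0.01,-1.55,0,255,0.01,0.01,-1.6,0,255,0.01,0.01,-1.65,0,255,0.01,0.01,-1.65,0,255,0.01,0.01,-1.65,0,255]}}

```text
t: 13.27
ee_pos: [0.5075, 0.1421, 0.1461]
tool_rot: [-0.83, 1.57, 0.031]
wrist_force: [-0.3, -0.7, -3.0]
finger_gap: 0.0177
```

The lugs are in the slots with no contact force. Next is pressing down against the spring.

Request:
{"fn": "move_arm", "kwargs": {"series": [0,0,-0.06,0,255,0,0,-0.12,0,255,0,0,-0.18,0,255,0,0,-0.24,0,255,0,0,-0.3,0,255,0,0,-0.35,0,255,0,0,-0.4,0,255,0,0,-0.4,0,255], "newtons": 60}}

```text
t: 13.93
ee_pos: [0.5079, 0.142, 0.1312]
tool_rot: [-0.953, 1.569, -0.093]
wrist_force: [-1.9, -1.5, 7.3]
finger_gap: 0.0175
```

Request:
{"fn": "move_arm", "kwargs": {"series": [0,0,-0.03,0,255,0,0,-0.03,-4,255,0,0,-0.03,-8,255,0,0,-0.03,-12,255,0,0,-0.03,-16,255,0,0,-0.03,-20,255,0,0,-0.03,-20,255]}}

```text
t: 14.52
ee_pos: [0.5079, 0.1425, 0.1303]
tool_rot: [-0.074, 1.569, 0.436]
wrist_force: [-4.4, 0.2, 8.2]
finger_gap: 0.0176
```

```bash
cat > st.py <<'E'
from h import *
from scipy.spatial.transform import Rotation as Ro
s=status.get_state(); y=Ro.from_euler('xyz',s['tool_rot']).as_matrix()[:,1]
print(s['t'],s['ee_pos'].round(4),s['wrist_force'].round(1),s['torque'].round(2),s['finger_gap'].round(4),'bar',(np.degrees(np.arctan2(y[1],y[0]))-90).round(1),s['joint_positions'].round(2))
E
python3 st.py
```

```text
Traceback (most recent call last):
  File "st.py", line 4, in <module>
    print(s['t'],s['ee_pos'].round(4),s['wrist_force'].round(1),s['torque'].round(2),s['finger_gap'].round(4),'bar',(np.degrees(np.arctan2(y[1],y[0]))-90).round(1),s['joint_positions'].round(2))
                                                                                     ^^^^^^^^^^^^^^^^^^^^^
AttributeError: 'float' object has no attribute 'round'
```

Request:
{"fn": "move_arm", "kwargs": {"series": [0,0,0,-5,255,0,0,0,-10,255,0,0,0,-15,255,0,0,0,-20,255,0,0,0,-25,255,0,0,0,-30,255,0,0,0,-35,255,0,0,0,-40,255,0,0,0,-45,255,0,0,0,-50,255,0,0,0,-54,255,0,0,0,-56,255,0,0,0,-56,255,0,0,0,-56,255]}}

```text
t: 15.68
ee_pos: [0.5086, 0.1429, 0.1307]
tool_rot: [0.949, 1.567, 0.483]
wrist_force: [-2.2, 0.5, 8.7]
finger_gap: 0.0179
```

```bash
sed -i "s/s\['finger_gap'\].round(4)/s['finger_gap']/" st.py; python3 st.py
```

```text
15.6833 [0.5086 0.1429 0.1307] [-2.2  0.5  8.7] [ 0.1   0.67 -0.  ] 0.017889818110453846 bar -26.7 [ 0.11  0.19  1.74  0.    1.21 -1.  ]
```

Request:
{"fn": "move_arm", "kwargs": {"series": [0,0,0,-1,255,0,0,0,-2,255,0,0,0,-3,255,0,0,0,-4,255,0,0,0,-5,255,0,0,0,-5,255,0,0,0,-5,255]}}

```text
t: 16.27
ee_pos: [0.5086, 0.1427, 0.1307]
tool_rot: [0.896, 1.568, 0.344]
wrist_force: [-2.2, 0.5, 7.9]
finger_gap: 0.0174
```

```bash
python3 st.py
```

```text
16.2667 [0.5086 0.1427 0.1307] [-2.2  0.5  7.9] [0.06 0.69 0.25] 0.017371483329935197 bar -31.6 [ 0.11  0.19  1.74  0.    1.21 -0.91]
```

Request:
{"fn": "move_arm", "kwargs": {"series": [0,0,0,-1,255,0,0,0,-2,255,0,0,0,-3,255,0,0,0,-3,255,0,0,0,-3,255]}}

```text
t: 16.68
ee_pos: [0.5077, 0.1417, 0.1306]
tool_rot: [-0.344, 1.569, -0.947]
wrist_force: [-4.2, -1.6, 9.8]
finger_gap: 0.0176
```

```bash
python3 st.py
```

```text
16.6833 [0.5077 0.1417 0.1306] [-4.2 -1.6  9.8] [-0.41  1.01  0.8 ] 0.017595136594993167 bar -34.5 [ 0.11  0.19  1.74 -0.    1.21 -0.86]
```

The turn moment rises to 0.8 N m, so the lid is at the stop. I'll ease the turn back, let the spring lift the lid against the collar, then open and rise.

Request:
{"fn": "move_arm", "kwargs": {"series": [0,0,0,1,255,0,0,0,2,255,0,0,0.04,2.5,255,0,0,0.08,2.5,255,0,0,0.1,2.5,255,0,0,0.1,2.5,255]}}

```text
t: 17.18
ee_pos: [0.508, 0.1419, 0.1337]
tool_rot: [0.435, 1.569, -0.127]
wrist_force: [-2.9, -1.8, 6.2]
finger_gap: 0.0179
```

```bash
python3 st.py
```

```text
17.1833 [0.508  0.1419 0.1337] [-2.9 -1.8  6.2] [-0.36  0.62 -0.07] 0.017946098113898933 bar -32.2 [ 0.11  0.19  1.74 -0.    1.21 -0.9 ]
```

Request:
{"fn": "move_arm", "kwargs": {"series": [0,0,0,0,120,0,0,0,0,120,0,0,0,0,120,0,0,0,0,120,0,0,0.2,0,120,0,0,0.6,0,120,0,0,1.2,0,120,-0.5,0,2.2,0,60,-1,0,3,0,0,-1,0,3.8,0,0,-1,0,3.8,0,0,-1,0,3.8,0,0]}}

```text
t: 18.18
ee_pos: [0.4689, 0.1424, 0.2879]
tool_rot: [0.694, 1.564, 0.132]
wrist_force: [-0.6, -0.1, -0.2]
finger_gap: 0.0793
```

```bash
python3 st.py; python3 - <<'E'
from h import *
im,c=grab('wrist','w7'); ims,cs=grab('scene','s7')
r=rect(im,c,.507,.1415,.156,.1,fish=True)
hsv=cv2.cvtColor(r,cv2.COLOR_RGB2HSV); m=((hsv[...,0]<16)&(hsv[...,1]>110)).astype('u1'); m=cv2.morphologyEx(m,cv2.MORPH_OPEN,np.ones((9,9),'u1'))
n,l,st,ce=cv2.connectedComponentsWithStats(m)
for k in range(1,n):
    if st[k,4]>2000:
        ct=max(cv2.findContours((l==k).astype('u1'),0,1)[0],key=cv2.contourArea); vx,vy,_,_=cv2.fitLine(ct,2,0,.01,.01).ravel(); print(st[k],(ce[k]*.0005-.1+[.507,.1415]).round(4),'ang',np.degrees(np.arctan2(vy,vx)),cv2.minAreaRect(ct))
a=cv2.resize(r[:,:,::-1],(400,400)); u,v=proj(cs,[.507,.1415,.11]).astype(int)
b=cv2.resize(ims[v-45:v+45,u-45:u+45,::-1],(400,400),interpolation=cv2.INTER_CUBIC); cv2.imwrite('pics/v7.png',np.hstack([a,b]))
E
```

```text
18.1833 [0.4689 0.1424 0.2879] [-0.6 -0.1 -0.2] [-0.08  0.03  0.03] 0.0792989126114517 bar -32.2 [ 0.12 -0.03  1.65  0.    1.52 -0.89]
[ 112  143  169  117 6356] [0.505  0.1422] ang -32.07371 ((196.3460235595703, 201.3199920654297), (34.97453308105469, 188.13885498046875), 57.58769607543945)
[  27  173  110  156 3011] [0.4371 0.1744] ang 60.61824 ((67.27717590332031, 263.4542236328125), (179.69500732421875, 64.94020080566406), 60.84620666503906)
```

View pics/v7.png

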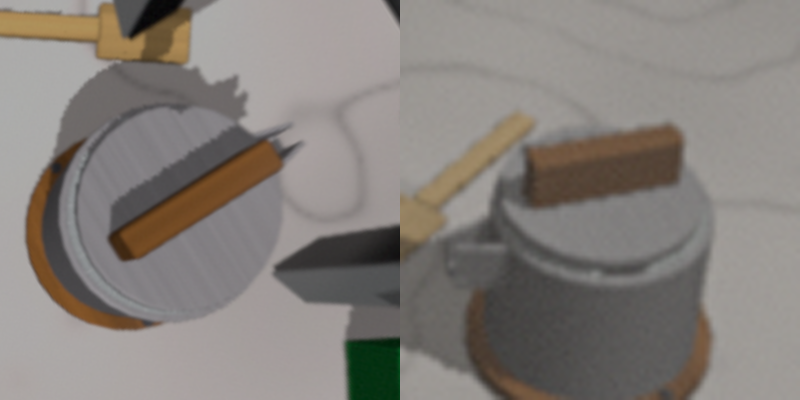

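The picture shows the bar pointing at the spout, the lid level just above the rim, and the gripper clear. I'll run a quick bystander check against the first scene picture, then hand in.

```bash
python3 - <<'E'
from h import *
a=cv2.cvtColor(np.load('pics/scene0.npy'),6).astype('f4'); b=cv2.cvtColor(np.load('pics/s7.npy'),6).astype('f4')
for n,(x0,y0,x1,y1) in dict(mold=(130,212,238,300),liner=(255,282,352,368),bowl=(98,143,150,180),funnel=(372,238,428,288),paddle=(236,186,284,222),jar=(118,174,150,218),jug=(366,292,432,350),stand=(178,148,240,190),green1=(175,128,210,150),green2=(230,132,268,156)).items():
    A,B=a[y0:y1,x0:x1],b[y0:y1,x0:x1]; s,r=cv2.phaseCorrelate(A,B,cv2.createHanningWindow((x1-x0,y1-y0),cv2.CV_32F)); print(n,np.round(s,2),round(r,2))
print(arm.finish_job())
E
```

```text
mold [ 0.04 -0.05] 1.02
liner [ 0.03 -0.08] 1.1
bowl [ 0.02 -0.16] 0.99
funnel [ 0.57 -0.17] 0.69
paddle [ 0.2  -0.12] 0.79
jar [-0.14  0.47] 0.94
jug [-0.08 -0.02] 0.89
stand [0.08 0.35] 0.55
green1 [ 0.09 -0.03] 0.97
green2 [0.2  0.37] 0.68
the job is handed in; nothing more can be done
None
```

The pot is closed and the lid locked, and I handed the job in at about 18 s of the 46 s allowed. The hand-in gave no verdict, so this rests on my own checks.

**What I did:**
- I took the steel lid by its bar from the stand, not one of the two green look-alikes.
- The moves allow no tilting of the tool. I therefore set the lid down on free counter to level it and gripped it again upright.
- I let the lugs into the slots, pressed down against the spring with about 10 N, and turned clockwise to the stop, where the turning moment rose to 0.8 N m.
- I eased the turn back, opened the gripper and rose clear.

**Last checks:**
- **Alignment:** the bar lies at −32°, against about −31° measured for the spout. The lid is level, just above the rim as a locked lid should be.
- **Robot clear:** the gripper is off the lid and the wrist force is near zero.
- **Other things:** none shifted by more than about 0.6 pixel in the scene camera (within measuring noise). The match was weaker for the funnel, paddle, second green lid and the stand, probably from changed shadows and the lid gone from the stand.
- **Small disagreement:** the wrist and top cameras put the pot's centre 1–2 mm apart. I used a value between the two, and the lugs went in without contact force.

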